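# Hold a spun sample tube up to the inspection camera

## Task

The centrifuge has stopped: draw the yellow-capped tube out of its head, leaving the red and green ones seated, and hold it up to the inspection camera: cap up and upright, label facing the lens, the middle of the label level with the lens and straight in front of it, about 10 cm from the glass. The sample must not be laid over on the way, and nothing else on the bench, the camera included, is to be knocked out of place. Finish while holding the tube still there, in the air, gripped and touching nothing else.

Things in the scene. Friction and masses are not known exactly. Their poses are not given: they have to be found in the camera images.
- sample: the wanted tube: closed, amber, 16 mm diameter, 105 mm long with its yellow cap (19 mm diameter, top 25 mm), about 30 g. Origin: centre of its round bottom; z along the tube to the cap; +x out through the middle of its white, black-barred label (140 degrees round, 28 to 76 mm up). At the start it leans 0.52 rad in a sleeve of the head, cap towards the head's axis, label facing outward and up
- sample_cap (a point): middle of the yellow cap, on the tube's axis, 92.5 mm above its bottom: where to grip. Some 18 mm of bare tube shows between the cap's lower edge and the sleeve's mouth
- sample_label (a point): middle of the label, on the tube's surface: 8 mm out along the tube's +x, 52 mm above its bottom
- rotor: six-place angle head. Origin on its vertical axis, 55 mm above the bench; turns about it with light friction (0.04 N m). Six sleeves every 60 degrees lean 0.52 rad: bore 19 mm (1.5 mm play), so a tube is free once drawn 62 mm along its own axis. Their mouths lie 134 (lip 140) mm above the bench, 72 mm from the axis; hub nut to 121 mm. Yellow, red and green tubes in every other sleeve
- centrifuge: bench centrifuge, lid off: cream round body 290 mm in diameter, rim 165 mm above the bench, bowl 256 mm inside diameter round the head. Origin: centre of its underside; a control panel with a knob sticks out 185 mm to -x. Does not move
- camera: inspection camera: black 50 mm cube, lens and white ring light (66 mm across) on its -x side. Origin: centre of the cube, on the lens axis; it looks level along its -x; z up. Clamped 165 to 255 mm above the bench on a column 40 mm behind it that reaches 301 mm; the foot plate (130 mm square, 16 mm thick) reaches 45 mm in front of the origin
- camera_lens (a point): centre of the lens's front glass, 53 mm in front (-x) of the camera's origin
- red_tube: same kind of tube with a red cap, in the head; stays. Origin: centre of its bottom
- green_tube: same kind of tube with a green cap, in the head; stays. Origin: centre of its bottom
- red_tube_seat (a point): point of the head where the red tube's bottom sits
- green_tube_seat (a point): point of the head where the green tube's bottom sits
- stand: the camera's grey foot plate and steel column. Origin: on the bench straight below the camera's origin. Does not move
- pot_white: white specimen pot with a white lid, 52 mm in diameter, 70 mm high. Origin: centre of its underside
- pot_red: white specimen pot with a red lid, 52 mm in diameter, 70 mm high. Origin: centre of its underside
- wash_bottle: white wash bottle with a bent spout, 64 mm in diameter, 180 mm high. Origin: centre of its underside
- rack: blue tube rack 75 x 200 mm, with a few capped tubes up to 96 mm high. Origin: centre of its underside

How it is judged:
By the outcome, as a careful person would: the job done as asked, in the order asked, and still so for the second after the job is handed in, while the arm keeps its last pose, push and grip.
It also fails if it takes over 38 s, if anything falls off the work surface, if the arm or the gripper's body presses on something with over 40 N, if the wrist force passes 120 N, or if a joint passes its speed limit or range.

## Robot

A 7-joint arm with a two-finger parallel gripper is mounted at the origin on the work surface. World frame = base frame: x ahead of the robot, y to its left, z up, the work surface at z = 0. Lengths are in m, angles in rad, forces in N, time in s.
With the tool pointing down it reaches from about 0.4 to 0.85 m from the base axis. Payload 10.4 kg.
Tool frame: the origin (TCP) lies midway between the tips of the shut fingers; the grasp point (between the pads) lies 19 mm behind it (manip.hold_point_z is the distance from the TCP to the grasp point, in m); z points along the fingers, y is the line along which they close (so a half turn about z gives the same grasp; the last joint's range is limited). The gripper opens to 85 mm and grips with 20 to 120 N. Pads are 22 mm wide; open, the fingers measure 114 mm over their backs; the gripper's body (76 mm by 85 mm) begins 54 mm behind the grasp point. The pads swing forward as they close: fully open they stand 13 mm farther back than shut.
Start: joints at [1.271, 0.332, -0.065, 1.46, 0.022, 1.35, -0.088], TCP at [0.171, -0.601, 0.231] pointing down, gripper open.
Joint ranges: [-2.6, 2.6], [-0.5, 2.12], [-1.47, 1.34], [0.16, 2.42], [-1.27, 4.41], [0.06, 2.06], [-2.6, 2.6]. Speed limits (rad/s): [2.22, 2.22, 2.79, 2.79, 3.14, 3.14, 3.14].

## Interface

Orientations are given as a unit quaternion [x, y, z, w].
In Python, from workcell import manip, eyes, job gives the robot as it stands.
- The arm moves only by the shell command python3 -m crank 'ROWS' [FORCE]. ROWS is JSON, a list that holds one entry, the list of rows, each a list of 7 numbers: the finger opening in cm, from 0 to 8.54, then the shift along the world's x, y, z in cm, then the turn, a rotation vector about the world's x, y, z in degrees. In form: [[[hand, x, y, z, ax, ay, az], ...]]. A call has 1 to 20 rows; each row shifts and turns the commanded pose from where the row before left it; what a row does not reach is not made up. A row lasts 1/8 s, in which the tool goes at most 62.5 mm and 10.7 degrees, less where a joint would pass 70% of its speed; a pose out of reach is approached as far as the arm can. A call with a gripper value outside its range is refused whole. The fingers move at their own pace and stop on an object; FORCE is the grip in N (left out, the last holds). Time passes only in rows, so rows that do not move let the fingers close. It gives the time, the measured TCP pose, the force, the opening and the grip force at its end, in the units of the state.
- manip.get_obs(): the state, without advancing time (a new reading comes with each control period).
- eyes.camera(name): name is "side" or "top" or "wrist"; returns (picture, depth): 400x640x3 uint8, red, green, blue; 400x640 float32, m along the optical axis (not along the pixel's ray), 0 where there is no reading.
- eyes.camera_params(name): a dict with "fx", "fy", "cx", "cy" (pixels), "world_from_camera" (4x4, takes a point from camera to world coordinates); the wrist camera has in their place "hand_eye" (4x4, takes a point from camera to tool coordinates, whose origin is the TCP and whose axes are the flange's). Camera axes: x right, y down, z forward; pixel columns grow to the right and rows downward; lengths in m; the calibration is good to about 2 mm. A picture is of the moment at which its call begins: read the wrist's pose just before it. camera_params takes no time and is no camera call.
- job.hand_in(): hands the job in; it is judged then, once.
The state is a dict: "clock": time; "joint_pos": joint angles; "joint_velocities": joint speeds; "tau": joint torques, N m; "position": TCP position; "ee_rot": TCP orientation; "ft_force": force on the tool from outside, world axes, zero at the start; "torque": the same for the moment, N m; "grip_width": opening from 0.0 (shut) to 1.0 (fully open); "grasp_force": force on a finger pad.
Only numpy, scipy, OpenCV 4.12 (cv2) and the standard library are available. Lean on these libraries where they do the work, as an engineer would, in place of code of your own. Each camera call takes 0.05 s, during which the arm holds its last target. There are 200 camera calls.

## Working session

There is one attempt and no reset: what is moved stays moved. The work goes in short steps, Python scripts to look and compute and a shell command to move; the robot and the scene stay as the last step left them, time stands still between calls to the robot, and variables do not carry over. Pictures are saved under pics/ and viewed, at most 10 in all, crops included, and the job is handed in when it is done.

```bash
mkdir -p pics
cat > h.py <<'E'
import numpy as np, cv2
from workcell import manip, eyes, job
from scipy.spatial.transform import Rotation as R
def cloud(n):
    o=manip.get_obs(); p,d=eyes.camera(n); c=eyes.camera_params(n)
    v,u=np.mgrid[:400,:640]; P=np.stack([(u-c['cx'])/c['fx']*d,(v-c['cy'])/c['fy']*d,d],-1)
    if n=='wrist':
        T=np.eye(4);T[:3,:3]=R.from_quat(o['ee_rot']).as_matrix();T[:3,3]=o['position'];T=T@c['hand_eye']
    else: T=np.array(c['world_from_camera'])
    W=P@T[:3,:3].T+T[:3,3]; W[d==0]=np.nan
    return p,W,T,c
E
python3 - <<'E'
from h import *
o=manip.get_obs();print({k:np.round(v,3).tolist() for k,v in o.items()},manip.hold_point_z)
ims=[]
for n in('side','top'):
    p,W,T,c=cloud(n);np.savez('/tmp/'+n,p=p,W=W,T=T);ims.append(p);print(n,np.round(T,3).tolist(),c['fx'])
    cv2.imwrite(f'pics/{n}0.png',p[...,::-1])
E
```

```text
{'clock': 0.0, 'joint_pos': [1.271, 0.333, -0.065, 1.461, 0.022, 1.35, -0.088], 'joint_velocities': [-0.001, 0.0, -0.0, 0.0, 0.004, 0.0, 0.0], 'tau': [0.0, -62.546, 0.049, -39.161, 0.016, 0.01, 0.0], 'position': [0.171, -0.601, 0.23], 'ee_rot': [0.99, 0.138, -0.0, -0.001], 'ft_force': [0.168, -0.815, -0.238], 'torque': [0.033, 0.029, -0.028], 'grasp_force': 0.0, 'grip_width': 1.0} 0.0187
side [[-0.985, -0.088, 0.15, 0.412], [-0.174, 0.493, -0.852, 0.963], [0.001, -0.865, -0.501, 0.695], [0.0, 0.0, 0.0, 1.0]] 369.3990164990714
top [[-0.001, -0.989, 0.148, 0.442], [-1.0, 0.001, -0.001, 0.026], [0.001, -0.148, -0.989, 1.271], [0.0, 0.0, 0.0, 1.0]] 390.6349209601316
```

View pics/side0.png

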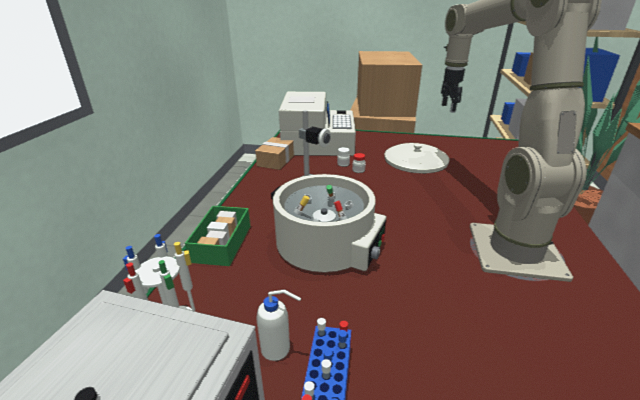

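View pics/top0.png

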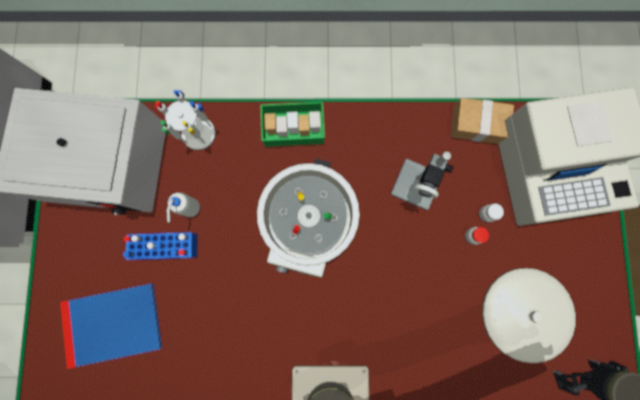

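The top view shows the centrifuge at about (308,215), with the yellow cap at (301,197), green at (327,216) and red at (296,230). The inspection camera is at about (432,180), with its lens ring at (428,190) facing down and left. The pots are at (492,212) and (478,235).

Run:
```python
from h import *
from scipy.optimize import least_squares
for n in('side','top'):
    z=np.load(f'/tmp/{n}.npz');p=z['p'];W=z['W'];hsv=cv2.cvtColor(p,cv2.COLOR_RGB2HSV)
    # rim circle
    m=(abs(W[...,2]-.165)<.006)&(np.hypot(W[...,0]-.5,W[...,1]-.05)<.25)&(hsv[...,1]<70)
    q=W[m]
    f=lambda r:np.hypot(q[:,0]-r[0],q[:,1]-r[1])-.1365
    s=least_squares(f,[q[:,0].mean(),q[:,1].mean()],loss='soft_l1',f_scale=.005);c0=s.x;print(n,'centre',c0,m.sum())
    near=np.hypot(W[...,0]-c0[0],W[...,1]-c0[1])<.12
    for nm,lo,hi in(('yellow',18,30),('green',45,80),('red',-1,6)):
        k=near&(hsv[...,0]>=lo)&(hsv[...,0]<=hi)&(hsv[...,1]>130)&(hsv[...,2]>60)&(W[...,2]>.1)
        q=W[k];
        if len(q):
            a=np.median(q,0);print(nm,len(q),a.round(4),'az',np.degrees(np.arctan2(a[1]-c0[1],a[0]-c0[0])).round(1),'r',np.hypot(*(a[:2]-c0)).round(4))
    k=(W[...,2]>.15)&(W[...,2]<.33)&(abs(W[...,0]-.6)<.12)&(abs(W[...,1]+.27)<.12)
    q=W[k];print('cam',len(q),np.nanmin(q,0).round(3),np.nanmax(q,0).round(3))
    for nm,kk in(('dark',k&(hsv[...,2]<70)),('white',k&(hsv[...,2]>170)&(W[...,2]<.26)),('column',k&(W[...,2]>.27)),('top',k&(abs(W[...,2]-.235)<.008))):
        q=W[kk];print(nm,len(q),np.median(q,0).round(4) if len(q) else '')
    v,u=np.where(k); x=p[max(v.min()-25,0):v.max()+25,u.min()-25:u.max()+25]
    y=p[175:250,265:385] if n=='side' else p[160:275,255:365]
    g=[cv2.resize(i[...,::-1],(400,400)) for i in(x,y)];cv2.imwrite(f'pics/{n}1.png',np.hstack(g));print(v.min(),v.max(),u.min(),u.max())
a=cv2.imread('pics/side1.png');b=cv2.imread('pics/top1.png');cv2.imwrite('pics/c1.png',cv2.resize(np.vstack([a,b]),(600,600)))
```

```text
side centre [0.56851409 0.0702548 ] 1402
yellow 55 [0.6214 0.0936 0.1667] az 23.8 r 0.0579
green 28 [0.5632 0.018  0.1688] az -95.8 r 0.0525
red 50 [0.5237 0.1056 0.167 ] az 141.7 r 0.0571
cam 620 [ 0.607 -0.311  0.151] [ 0.719 -0.225  0.305]
dark 252 [ 0.6657 -0.2567  0.2261]
white 33 [ 0.6318 -0.2441  0.2427]
column 59 [ 0.6998 -0.2867  0.2887]
top 175 [ 0.6577 -0.2585  0.2362]
110 151 300 330
top centre [0.57095591 0.06405359] 1813
yellow 40 [0.6196 0.0862 0.1714] az 24.5 r 0.0535
green 33 [0.5618 0.0094 0.1699] az -99.5 r 0.0554
red 44 [0.5243 0.0969 0.1698] az 144.8 r 0.0571
cam 915 [ 0.609 -0.337  0.194] [ 0.72  -0.229  0.304]
dark 408 [ 0.6668 -0.2758  0.2392]
white 76 [ 0.6256 -0.2581  0.2458]
column 80 [ 0.7009 -0.2908  0.2993]
top 562 [ 0.6642 -0.2769  0.2384]
152 197 414 453
```

View pics/c1.png

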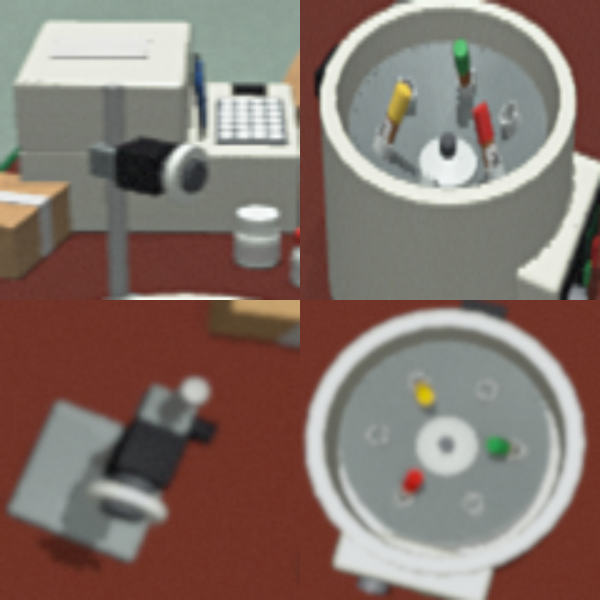

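The crops show the yellow cap leaning toward the hub in the sleeve at azimuth of about 24°. The camera lens faces down and left in the top view, at azimuth of about 155°. I'll move to a tilted standoff on the tube's axis for a close look.

```bash
python3 -m crank '[[[8.5,0,0,3,0,0,8],[8.5,0,0,3,0,0,0],[8.5,0,0,3,0,0,0],[8.5,2.6,4.67,0,0,0,0],[8.5,2.6,4.67,0,0,0,0],[8.5,2.6,4.67,0,0,0,0],[8.5,2.6,4.67,0,0,0,0],[8.5,2.6,4.67,0,1.2,-2.7,0],[8.5,2.6,4.67,0,1.2,-2.7,0],[8.5,2.6,4.67,0,1.2,-2.7,0],[8.5,2.6,4.67,0,1.2,-2.7,0],[8.5,2.6,4.67,0,1.2,-2.7,0],[8.5,2.6,4.67,0,1.2,-2.7,0],[8.5,2.6,4.67,0,1.2,-2.7,0],[8.5,2.6,4.67,0,1.2,-2.7,0],[8.5,2.6,4.67,0,1.2,-2.7,0],[8.5,2.6,4.67,0,1.2,-2.7,0],[8.5,0,0,0,0,0,0],[8.5,0,0,0,0,0,0]]]'
python3 - <<'E'
from h import *
o=manip.get_obs();M=R.from_quat(o['ee_rot']).as_matrix()
print(o['clock'],o['position'].round(4) if hasattr(o['position'],'round') else o['position'],M.round(3).tolist(),np.round(o['joint_pos'],2))
p,W,T,c=cloud('wrist');np.savez('/tmp/w1',p=p,W=W,T=T);print(T.round(3).tolist(),c['fx'])
cv2.imwrite('pics/w1.png',p[...,::-1])
E
```

```text
clock: 2.48
position: [0.5345, 0.052, 0.321]
ee_rot: [0.946, 0.2, 0.249, -0.053]
ft_force: [-0.6, -1.1, -0.4]
grip_width: 0.995
grasp_force: 0.0
2.475 [0.5345 0.052  0.321 ] [[0.796, 0.404, 0.45], [0.352, -0.915, 0.2], [0.492, -0.001, -0.87]] [ 0.8  -0.27 -0.71  1.93 -0.49  0.99 -0.91]
[[0.405, -0.887, 0.223, 0.523], [-0.915, -0.392, 0.1, 0.047], [-0.001, -0.244, -0.97, 0.478], [0.0, 0.0, 0.0, 1.0]] 315.19675007708787
```

View pics/w1.png

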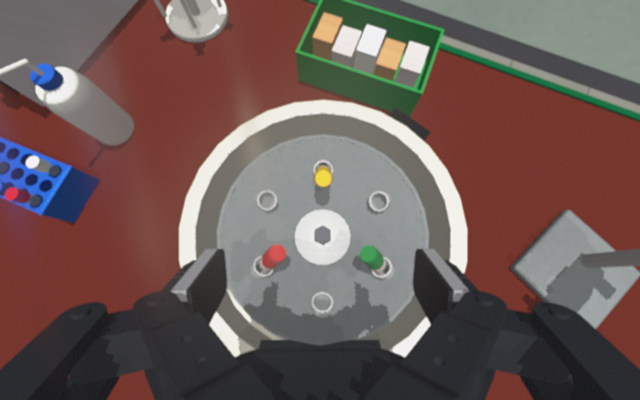

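The wrist view shows the yellow cap at (323,177), straight above the hub at (322,236). The six mouths are (323,168), (379,201), (381,267), (322,302), (264,266) and (267,200). I'll work out the head centre, the tube's azimuth and the correction to the tool.

```bash
cat >> h.py <<'E'
def hitz(u,v,T,c,z):
    d=T[:3,:3]@np.array([(u-c['cx'])/c['fx'],(v-c['cy'])/c['fy'],1]);return T[:3,3]+d*(z-T[2,3])/d[2]
def proj(X,T,c):
    q=np.linalg.inv(T);q=np.asarray(X)@q[:3,:3].T+q[:3,3];return q[...,:2]/q[...,2:]*[c['fx'],c['fy']]+[c['cx'],c['cy']]
E
python3 - <<'E'
from h import *
z=np.load('/tmp/w1.npz');p=z['p'];W=z['W'];T=z['T'];c=eyes.camera_params('wrist')
m=np.array([hitz(u,v,T,c,.137) for u,v in((323,168),(379,201),(381,267),(322,302),(264,266),(267,200))])
c0=m.mean(0);print('centre',c0,np.hypot(*(m-c0)[:,:2].T).round(4),np.degrees(np.arctan2((m-c0)[:,1],(m-c0)[:,0])).round(1))
print('hub',hitz(322.5,236,T,c,.121), 'measured hub depth pt',W[236,322],W[225,322])
hsv=cv2.cvtColor(p,cv2.COLOR_RGB2HSV)
C={}
for nm,lo,hi in(('yellow',18,30),('green',45,80),('red',-1,6)):
    k=(hsv[...,0]>=lo)&(hsv[...,0]<=hi)&(hsv[...,1]>130)&(hsv[...,2]>60)&(np.hypot(W[...,0]-c0[0],W[...,1]-c0[1])<.1)&(W[...,2]>.1)
    v,u=np.where(k);q=np.median(W[k],0);print(nm,k.sum(),u.mean(),v.mean(),q.round(4),np.degrees(np.arctan2(*(q-c0)[1::-1])).round(1))
    if nm=='yellow': uv=(u.mean(),v.mean())
# model cap silhouette centroid vs measured
a=np.radians(24.0);rad=np.array([np.cos(a),np.sin(a),0]);ax=-np.sin(.52)*rad+np.cos(.52)*np.array([0,0,1])
C=np.array([*c0[:2],0])+.072*rad+[0,0,.134]+.0305*ax
e1=np.cross(ax,[1,0,0]);e1/=np.linalg.norm(e1);e2=np.cross(ax,e1);t=np.linspace(0,6.28,40)
P=np.vstack([C+h*ax+.0095*(np.cos(t)[:,None]*e1+np.sin(t)[:,None]*e2) for h in(-.0125,.0125)])
h=cv2.convexHull(proj(P,T,c).astype(np.float32));mm=cv2.moments(h);print('model C',C,'px',mm['m10']/mm['m00'],mm['m01']/mm['m00'],'area',mm['m00'],'meas',uv)
E
```

```text
centre [0.56995571 0.0644408  0.137     ] [0.0739 0.0719 0.0718 0.0723 0.0718 0.0718] [  23.4  -37.   -97.1 -156.8  143.9   83.6]
hub [0.56819121 0.06371172 0.121     ] measured hub depth pt [0.56790371 0.06420802 0.12146245] [0.57949868 0.06930675 0.12107871]
yellow 261 322.86590038314176 176.65134099616859 [0.6177 0.0856 0.1703] 23.9
green 240 370.37083333333334 255.24166666666667 [0.5635 0.0126 0.1706] -97.2
red 330 277.9878787878788 257.6424242424242 [0.5258 0.0972 0.1705] 143.4
model C [0.62188634 0.08756181 0.16046848] px 322.59997986828614 176.05781281305372 area 332.1980176367797 meas (np.float64(322.86590038314176), np.float64(176.65134099616859))
```

```bash
python3 -m crank '[[[5,1.45,0.58,-2.7,0,0,0],[5,1.45,0.58,-2.7,0,0,0],[5,1.45,0.58,-2.7,0,0,0],[5,1.45,0.58,-2.7,0,0,0],[5,0.62,0.26,-1.15,0,0,0],[5,0.62,0.26,-1.15,0,0,0],[5,0.62,0.26,-1.15,0,0,0],[5,0.62,0.26,-1.15,0,0,0],[5,0.62,0.26,-1.15,0,0,0],[5,0.62,0.26,-1.15,0,0,0],[5,0,0,0,0,0,0],[5,0,0,0,0,0,0]]]'
python3 - <<'E'
from h import *
o=manip.get_obs();M=R.from_quat(o['ee_rot']).as_matrix()
C=np.array([.621,.0872,.1605]);print(M[:,2].round(3),'cap in tool',(M.T@(C-o['position'])).round(4))
p,W,T,c=cloud('wrist');cv2.imwrite('pics/w2.png',p[...,::-1])
hsv=cv2.cvtColor(p,cv2.COLOR_RGB2HSV);k=(hsv[...,0]>=18)&(hsv[...,0]<=30)&(hsv[...,1]>130)&(hsv[...,2]>60);q=W[k];q=q[np.linalg.norm(q-C,axis=1)<.03]
print(len(q),((q-o['position'])@M).min(0).round(4),((q-o['position'])@M).max(0).round(4),'top expected z',-.0187-.0125)
E
```

```text
clock: 4.03
position: [0.6301, 0.0906, 0.1446]
ee_rot: [0.946, 0.199, 0.249, -0.053]
ft_force: [-0.3, 0.0, -0.1]
grip_width: 0.59
grasp_force: 0.0
[ 0.451  0.2   -0.87 ] cap in tool [-0.0006 -0.0005 -0.0186]
2166 [-0.0086 -0.009  -0.0319] [ 0.0095  0.0087 -0.0013] top expected z -0.031200000000000002
```

View pics/w2.png

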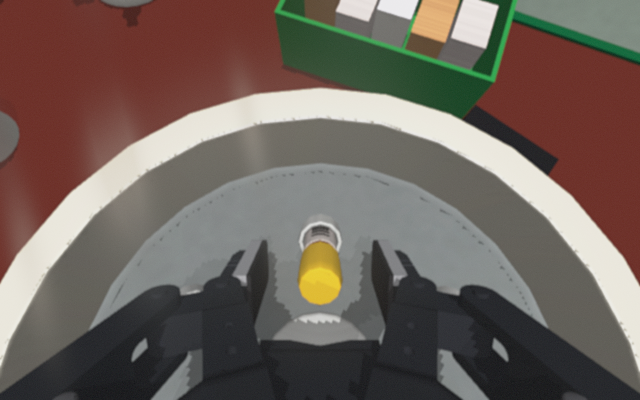

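The cap at (320,270) sits centred between the pads. Close at 40 N, then draw along the tube's axis.

```bash
python3 -m crank '[[[1.5,0,0,0,0,0,0],[1.5,0,0,0,0,0,0],[1.5,0,0,0,0,0,0],[1.5,0,0,0,0,0,0],[1.5,0,0,0,0,0,0],[1.5,0,0,0,0,0,0]]]' 40
python3 -m crank '[[[1.5,-0.23,-0.1,0.43,0,0,0],[1.5,-0.23,-0.1,0.43,0,0,0],[1.5,-0.23,-0.1,0.43,0,0,0],[1.5,-0.23,-0.1,0.43,0,0,0]]]'
```

```text
clock: 4.82
position: [0.6303, 0.0912, 0.1449]
ee_rot: [0.946, 0.2, 0.25, -0.053]
ft_force: [-3.6, -1.5, 6.2]
grip_width: 0.208
grasp_force: 38.9
clock: 5.32
position: [0.6207, 0.0874, 0.1619]
ee_rot: [0.946, 0.2, 0.249, -0.053]
ft_force: [1.1, 0.8, 0.1]
grip_width: 0.207
grasp_force: 39.0
```

```bash
python3 -m crank '[[[1.5,-0.27,-0.12,0.52,0,0,0],[1.5,-0.27,-0.12,0.52,0,0,0],[1.5,-0.27,-0.12,0.52,0,0,0],[1.5,-0.27,-0.12,0.52,0,0,0],[1.5,-0.27,-0.12,0.52,0,0,0],[1.5,-0.27,-0.12,0.52,0,0,0],[1.5,-0.27,-0.12,0.52,0,0,0],[1.5,-0.27,-0.12,0.52,0,0,0],[1.5,-0.27,-0.12,0.52,0,0,0],[1.5,-0.27,-0.12,0.52,0,0,0],[1.5,-0.27,-0.12,0.52,0,0,0],[1.5,-0.1,0,2,0,0,0],[1.5,0,0,3,0,0,0],[1.5,0,0,3,0,0,0],[1.5,0,0,0,0,0,0],[1.5,0,0,0,0,0,0]]]'
python3 - <<'E'
from h import *
o=manip.get_obs();p,W,T,c=cloud('wrist');a=p
p2,W2,_,_=cloud('side')
cv2.imwrite('pics/w3.png',np.hstack([cv2.resize(a,(400,300)),cv2.resize(p2[80:280,240:460],(400,300))])[...,::-1])
# camera stand geometry refined from side+top
np.savez('/tmp/side2',p=p2,W=W2)
E
```

```text
clock: 7.32
position: [0.5897, 0.0741, 0.2981]
ee_rot: [0.946, 0.2, 0.249, -0.053]
ft_force: [-0.3, 0.1, -0.1]
grip_width: 0.205
grasp_force: 39.0
```

View pics/w3.png

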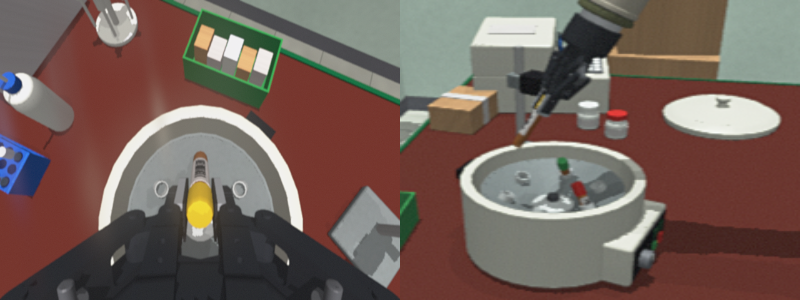

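The tube is out, aligned with the tool (cap at (200,205), bottom clear above the rim), and the red and green tubes are still seated. Next I'll set it upright and turn it while moving to a point short of the camera.

```bash
python3 -m crank '[[[1.5,0,0,0.5,-2,4.5,0],[1.5,0,0,0.5,-2,4.5,0],[1.5,-1.25,-2.54,0,-2,4.5,0],[1.5,-1.25,-2.54,0,-2,4.5,0],[1.5,-1.25,-2.54,0,-2,4.5,0],[1.5,-1.25,-2.54,0,-2,4.5,0],[1.5,-1.25,-2.54,0,0,0,-6],[1.5,-1.25,-2.54,0,0,0,-6],[1.5,-1.25,-2.54,0,0,0,-6],[1.5,-1.25,-2.54,0,0,0,-6],[1.5,-1.25,-2.54,0,0,0,-6],[1.5,-1.25,-2.54,0,0,0,-6],[1.5,0,0,0,0,0,-6],[1.5,0,0,0,0,0,-6],[1.5,0,0,0,0,0,0],[1.5,0,0,0,0,0,0]]]'
python3 - <<'E'
from h import *
o=manip.get_obs();M=R.from_quat(o['ee_rot']).as_matrix();print(M.round(3).tolist(),np.round(o['joint_pos'],2))
p,W,T,c=cloud('wrist');np.savez('/tmp/w4',p=p,W=W,T=T);cv2.imwrite('pics/w4.png',p[...,::-1])
E
```

```text
clock: 9.43
position: [0.465, -0.1799, 0.3085]
ee_rot: [0.978, -0.208, -0.0, -0.0]
ft_force: [0.1, 0.2, -0.1]
grip_width: 0.208
grasp_force: 39.1
[[0.913, -0.407, -0.0], [-0.407, -0.913, 0.0], [-0.0, -0.0, -1.0]] [ 0.99  0.07 -0.74  1.63  0.05  1.46 -1.74]
```

View pics/w4.png

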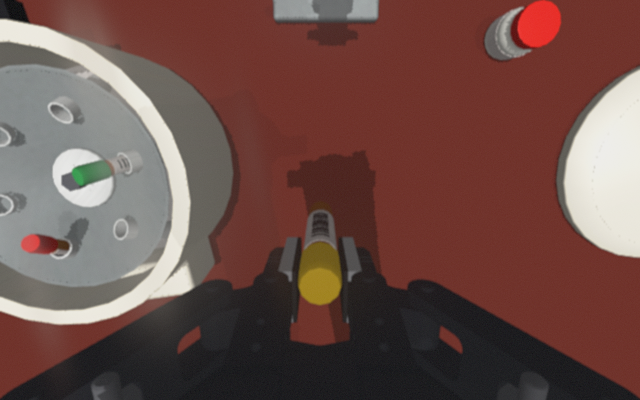

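In this view the tube is upright with its label facing image-up, and the foot plate's front edge runs nearly level from (275,20) to (379,18). I'll rise and move forward to see the camera from above and measure it.

```bash
python3 -m crank '[[[1.5,0,0,4,0,0,0],[1.5,0,0,4,0,0,0],[1.5,0,0,4,0,0,0],[1.5,2,-0.9,1,0,0,0],[1.5,2,-0.9,0,0,0,0],[1.5,2,-0.9,0,0,0,0],[1.5,0,0,0,0,0,0],[1.5,0,0,0,0,0,0],[1.5,0,0,0,0,0,0]]]'
python3 - <<'E'
from h import *
o=manip.get_obs()
p,W,T,c=cloud('wrist');np.savez('/tmp/w5',p=p,W=W,T=T);cv2.imwrite('pics/w5.png',p[...,::-1])
q=W.reshape(-1,3);k=(q[:,0]>.56)&(q[:,0]<.76)&(q[:,1]<-.2)&(q[:,1]>-.37)&(q[:,2]>.2)&(q[:,2]<.32);print(k.sum())
print(np.histogram(q[k][:,2],12))
for a,b in((.225,.24),(.24,.262),(.29,.305)):
    s=q[(k)&(q[:,2]>a)&(q[:,2]<b)]
    if len(s)>5:print(a,b,len(s),np.median(s,0).round(4),cv2.minAreaRect((s[:,:2]*1000).astype(np.float32)))
E
```

```text
clock: 10.6
position: [0.5247, -0.2065, 0.4392]
ee_rot: [0.978, -0.209, 0.0, 0.0]
ft_force: [0.7, 0.6, -0.7]
grip_width: 0.21
grasp_force: 39.1
3880
(array([  26,   22,   21,   49,   32,  148,  166,  448,  382, 2154,  181,
        251]), array([0.20023991, 0.20438442, 0.20852892, 0.21267343, 0.21681794,
       0.22096245, 0.22510695, 0.22925146, 0.23339597, 0.23754048,
       0.24168498, 0.24582949, 0.249974  ]))
0.225 0.24 2605 [ 0.6504 -0.2696  0.2385] ((646.1998901367188, -269.40216064453125), (62.07527160644531, 71.2951431274414), 65.68447875976562)
0.24 0.262 983 [ 0.6446 -0.2682  0.241 ] ((649.2085571289062, -270.3099365234375), (45.16097640991211, 63.30161666870117), 65.85256958007812)
```

View pics/w5.png

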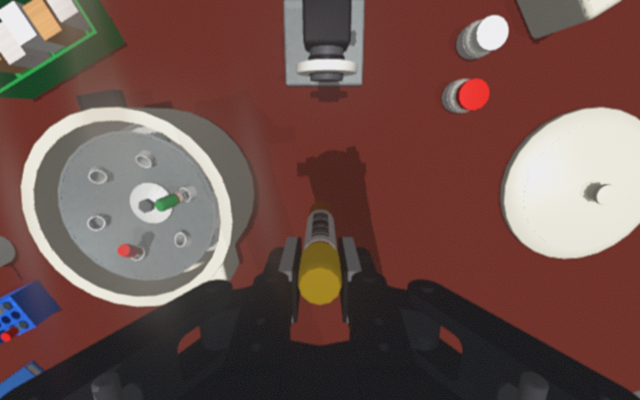

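This view shows the camera cube at about (328,22), its ring light spanning (298–356, 67), and both foot edges vertical, so the label heading matches the camera's. Next I'll fit its lateral position, height and front.

Run:
```python
from h import *
ang=np.radians(-24.1);ex=np.array([np.cos(ang),np.sin(ang),0]);ey=np.array([-ex[1],ex[0],0])
tc=manip.get_obs()['position'];print('tool along/lat',tc@ex,tc@ey)
for n in('w5','top','side'):
    z=np.load(f'/tmp/{n}.npz');p=z['p'].astype(int);W=z['W'];hsv=cv2.cvtColor(z['p'],cv2.COLOR_RGB2HSV)
    box=(abs(W[...,0]-.65)<.08)&(abs(W[...,1]+.27)<.08)
    a=W@ex;l=W@ey
    pc=lambda x:np.percentile(x,[1,10,50,90,99]).round(4)
    k=box&(W[...,2]>.2)&(W[...,2]<.26)&(hsv[...,2]<90)
    print(n,'dark',k.sum(),'along',pc(a[k]),'lat',pc(l[k]),'z',pc(W[k][:,2]))
    k=box&(W[...,2]>.17)&(W[...,2]<.262)&(hsv[...,2]>150)&(hsv[...,1]<60)
    if k.sum():print('  ring',k.sum(),'along',pc(a[k]),'lat',pc(l[k]),'z',pc(W[k][:,2]))
    k=box&(W[...,2]>.27)
    if k.sum():print('  col',k.sum(),'along',pc(a[k]),'lat',pc(l[k]),'z',pc(W[k][:,2]))
    k=box&(abs(W[...,2]-.016)<.006)&(hsv[...,1]<60)
    if k.sum():print('  foot',k.sum(),'along',pc(a[k]),'lat',pc(l[k]))
z=np.load('/tmp/w5.npz');c=eyes.camera_params('wrist');T=z['T']
for u,v,zz in((298,67,.215),(356,67,.215),(303,20,.24),(352,20,.24),(303,1,.24),(352,1,.24),(285,85,.016),(364,85,.016),(285,3,.016),(364,3,.016)):
    X=hitz(u,v,T,c,zz);print(u,v,(X@ex).round(4),(X@ey).round(4))
```

```text
tool along/lat 0.5633314898988923 0.025660729446086883
w5 dark 2699 along [0.6645 0.6863 0.7108 0.7305 0.7347] lat [-0.0043  0.0006  0.0187  0.0365  0.0413] z [0.2116 0.2286 0.239  0.2404 0.2411]
  ring 635 along [0.6717 0.6726 0.6766 0.6806 0.684 ] lat [-0.0116 -0.0044  0.019   0.0421  0.0488] z [0.2252 0.2329 0.2443 0.2481 0.2493]
  foot 2161 along [0.6768 0.68   0.7248 0.7633 0.7844] lat [-0.0454 -0.0393  0.0493  0.0769  0.0827]
top dark 509 along [0.6654 0.6941 0.72   0.7563 0.7693] lat [-0.023  -0.0075  0.0186  0.0398  0.0424] z [0.2046 0.2192 0.2387 0.2424 0.2523]
  ring 101 along [0.6719 0.6728 0.6761 0.6812 0.69  ] lat [-0.012  -0.0041  0.0201  0.0412  0.0476] z [0.2267 0.2334 0.2436 0.2486 0.2509]
  col 80 along [0.7521 0.7534 0.7586 0.7676 0.7712] lat [0.0099 0.0128 0.02   0.0268 0.0281] z [0.2719 0.276  0.2993 0.3028 0.3039]
  foot 811 along [0.6779 0.6835 0.7113 0.7607 0.7819] lat [-0.044  -0.0249  0.0366  0.0737  0.0829]
side dark 313 along [0.6619 0.6647 0.7151 0.7586 0.7749] lat [0.0017 0.0154 0.0379 0.043  0.046 ] z [0.201  0.2069 0.2253 0.2432 0.2449]
  ring 44 along [0.6685 0.6705 0.6754 0.6944 0.7299] lat [-0.0104  0.007   0.036   0.0478  0.0505] z [0.2245 0.2289 0.2392 0.2498 0.2522]
  col 59 along [0.7491 0.7506 0.7554 0.7633 0.7666] lat [0.0131 0.0149 0.0238 0.0292 0.0312] z [0.2703 0.2732 0.2887 0.3038 0.3048]
  foot 2 along [0.7995 0.7997 0.8006 0.8016 0.8018] lat [-0.015  -0.0147 -0.0132 -0.0117 -0.0114]
298 67 0.6785 0.0486
356 67 0.6784 -0.014
303 20 0.7175 0.0414
352 20 0.7175 -0.0062
303 1 0.7338 0.0412
352 1 0.7338 -0.0057
285 85 0.6767 0.0837
364 85 0.6766 -0.0498
285 3 0.7993 0.0801
364 3 0.7993 -0.0453
```

```bash
python3 -m crank '[[[1.5,-0.34,-0.24,0,0,0,0],[1.5,-0.34,-0.24,-1,0,0,0],[1.5,0,0,-2.5,0,0,0],[1.5,0,0,-2.5,0,0,0],[1.5,0,0,-2.5,0,0,0],[1.5,0,0,-2.5,0,0,0],[1.5,0,0,-2.5,0,0,0],[1.5,0,0,-2.5,0,0,0],[1.5,0,0,-2,0,0,0],[1.5,0,0,-1.5,0,0,0],[1.5,0,0,-0.7,0,0,0],[1.5,0,0,0,0,0,0],[1.5,0,0,0,0,0,0],[1.5,0,0,0,0,0,0]]]'
python3 - <<'E'
from h import *
o=manip.get_obs();M=R.from_quat(o['ee_rot']).as_matrix();t=np.array(o['position']);print(M.round(4).tolist())
ang=np.radians(-24.1);ex=np.array([np.cos(ang),np.sin(ang),0]);ey=np.array([-ex[1],ex[0],0]);print('along/lat/z',t@ex,t@ey,t[2])
p,W,T,c=cloud('wrist')
L=(W-t)@M;hsv=cv2.cvtColor(p,cv2.COLOR_RGB2HSV)
near=(np.hypot(L[...,0],L[...,1])<.02)
k=near&(hsv[...,0]>=18)&(hsv[...,0]<=30)&(hsv[...,1]>130);print('cap top z',np.percentile(L[k][:,2],[1,10,30]).round(4))
for lo in(.0,.02,.04,.06):
    k=near&(L[...,2]>lo)&(L[...,2]<lo+.02)
    if k.sum()>20:print(lo,k.sum(),'x front',np.percentile(L[k][:,0],98).round(4),'y range',np.percentile(L[k][:,1],[2,98]).round(4))
# bright label pixels
k=near&(hsv[...,1]<40)&(hsv[...,2]>120)&(L[...,2]>.005)&(L[...,2]<.07);print('label',k.sum(),np.percentile(L[k],[2,50,98],axis=0).round(4).tolist())
s,W2,_,_=cloud('side');g=s[90:230,240:400]
cv2.imwrite('pics/f.png',np.hstack([cv2.resize(p[150:350,220:420],(400,400)),cv2.resize(g,(400,400))])[...,::-1])
E
```

```text
clock: 12.4
position: [0.5186, -0.2117, 0.2373]
ee_rot: [0.978, -0.209, 0.0, 0.0]
ft_force: [-0.1, 0.1, 0.8]
grip_width: 0.209
grasp_force: 39.1
[[0.9126, -0.4089, 0.0008], [-0.4089, -0.9126, -0.0005], [0.0009, 0.0001, -1.0]]
along/lat/z 0.5598428198257956 0.01856487024770953 0.23731840955810382
cap top z [-0.0307 -0.0301 -0.0295]
0.0 436 x front 0.0085 y range [-0.0073  0.0082]
0.02 306 x front 0.0087 y range [-0.0072  0.0084]
0.04 181 x front 0.0084 y range [-0.0068  0.0081]
0.06 83 x front 0.008 y range [-0.0065  0.0082]Traceback (most recent call last):
  File "<stdin>", line 12, in <module>
    return _quantile_unchecked(
        a, q, axis, out, overwrite_input, method, keepdims, weights)
    return _ureduce(a,
                    func=_quantile_ureduce_func,
    ...<5 lines>...
                    overwrite_input=overwrite_input,
                    method=method)
    r = func(a, **kwargs)
    result = _quantile(arr,
                       quantiles=q,
    ...<2 lines>...
                       out=out,
                       weights=wgt)
    slices_having_nans = np.isnan(arr[-1, ...])
                                  ~~~^^^^^^^^^
IndexError: index -1 is out of bounds for axis 0 with size 0
```

Run:
```python
from h import *
p=cloud('wrist')[0];s=cloud('side')[0]
cv2.imwrite('pics/f.png',np.hstack([cv2.resize(p[150:350,220:420],(400,400)),cv2.resize(s[90:230,240:400],(400,400))])[...,::-1])
```

```text
(no output)
```

View pics/f.png

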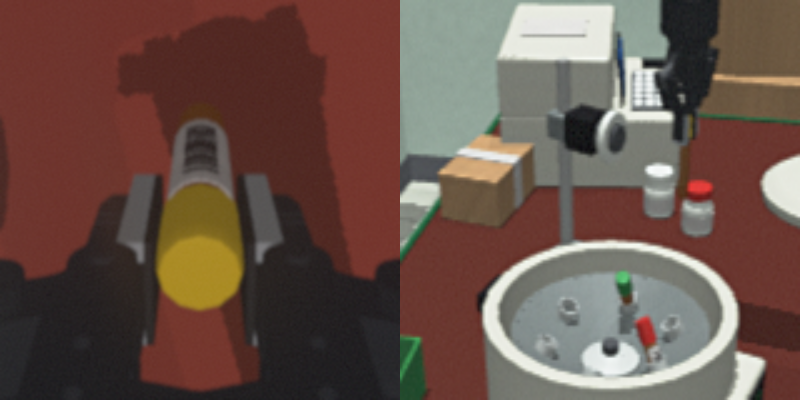

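The label bars at (202,148) are centred on the tube and face the lens. In the side view the tube hangs upright in front of the camera, and the red and green tubes are still seated.

```bash
python3 -c "
from workcell import job
print(job.hand_in())"
```

```text
the job is handed in; nothing more can be done
None
```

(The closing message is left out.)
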